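Make up the repair kit

ROBOT

A 6-joint arm with a two-finger parallel gripper is mounted at the origin on a cart in front of the work surface, level with it; the furniture and walls round the work are solid. World frame = base frame: x ahead of the robot, y to its left, z up, the work surface at z = 0. Lengths are in mm, angles in degrees, forces in N, time in s.
With the tool pointing down it reaches from about 350 to 850 mm from the base axis. Payload 8.1 kg.
Tool frame: the origin (TCP) lies midway between the tips of the shut fingers; the grasp point (between the pads) lies 19 mm behind it; x points along the fingers, y is the direction in which the jaws open and shut, and the axes are right-handed (so a half turn about x gives the same grasp; the last joint's range is limited). The gripper opens to 85 mm and grips with 20 to 120 N. Pads are 22 mm wide; open, the fingers measure 114 mm over their backs; the gripper's body (76 mm by 85 mm) begins 54 mm behind the grasp point. The pads swing forward as they close: fully open they stand 13 mm farther back than shut.
Start: joints at [70.279, 7.471, 85.268, -0, 87.261, -4.893], TCP at [153.53, 580.029, 231.292] pointing down, gripper open.
Joint ranges: [-169.43, 169.43], [-51.17, 129.36], [1.28, 143.12], [-76.62, 256.62], [0, 156.53], [-152.29, 152.29]. Speed limits (degrees/s): [136.94, 136.94, 159.86, 180, 180, 180].

INTERFACE

Orientations are given as [roll, pitch, yaw] about the fixed x, y, z axes, in that order (R = Rz(yaw) Ry(pitch) Rx(roll)).
In Python, from bench import r gives the robot as it stands.
- The arm moves only by the tool move_arm, never from a script. Its argument "deltas" is a list of rows, each a list of 2 entries, a list of its own where there are three numbers: the shift along the tool's x, y, z in mm, then the turn about the tool's x in degrees. A call has 1 to 12 rows; each row is the pose to reach, as a shift and turn from the pose measured when the call began, along the tool's axes at that moment; what a row does not reach only later rows make up. A row lasts 1/8 s, in which the tool goes at most 62.5 mm and 10.7 degrees, less where a joint would pass 70% of its speed; a pose out of reach is approached as far as the arm can. A call with a gripper value outside its range is refused whole. "jaw" is the opening, from -1 (shut) to 1 (fully open), set as the call begins (left out, the last holds). The fingers move at their own pace and stop on an object; "squeeze" is the grip in N (left out, the last holds). Time passes only in rows, so rows that repeat a pose let the fingers close. It gives the time, the measured TCP pose, the force and the opening at its end, in the units of the state.
- r.sense(): the state, without advancing time (a new reading comes with each control period).
- r.snapshot(name): name is "side" or "top"; returns (picture, depth): 384x512x3 uint8, red, green, blue; 384x512 float32, mm along the optical axis (not along the pixel's ray), 0 where there is no reading.
- r.get_calibration(name): a dict with "fovy" (degrees; the focal length in pixels is half the picture's height over the tangent of half this angle, whatever the lens; pixels are square), "cx", "cy" (the principal point, pixels), "position" and "attitude" of the camera in the world. Camera axes: x right, y down, z forward; pixel columns grow to the right and rows downward; lengths in mm; the calibration is good to about 2 mm. A picture is of the moment at which its call begins. get_calibration takes no time and is no camera call.
- r.hand_in(): hands the job in, once; it reports no verdict.
The state is a dict: "time": time; "joint_pos": joint angles; "qd": joint speeds; "joint_efforts": joint torques, N m; "tool_pos": TCP position; "tcp_rot": TCP orientation; "ft_force": force on the tool from outside, world axes, zero at the start; "wrist_torque": the same for the moment, N m; "finger_gap": finger opening in mm.
Only numpy, scipy, OpenCV 4.12 (cv2) and the standard library are available. Lean on these libraries where they do the work, as an engineer would, in place of code of your own. Each camera call takes 0.05 s, during which the arm holds its last target. There are 200 camera calls.

TASK

Make up the repair kit in the carrier with the four coloured bins: lay the ball bearing flat in the red bin, the spark plug flat in the blue bin, the six-sided nut in the green bin, and the bolt in the yellow bin, standing or lying, each wholly inside its bin. The brass ring and the square brass nut do not belong to the kit: leave them where they lie.

Things in the scene. Friction and masses are not known exactly. Their poses are not given: they have to be found in the camera images.
- bin_red: red plastic bin; square open bin, 105 x 105 mm outside, 99 x 99 mm inside, 20 mm high, walls and floor 3 mm, fixed in a steel carrier tray that stands on the bench with four such bins two by two, 106 mm apart between centres; which colour is where changes. Origin: centre of the bin's underside, 4 mm above the bench; x and y along its walls, z up
- bin_blue: blue plastic bin; square open bin, 105 x 105 mm outside, 99 x 99 mm inside, 20 mm high, walls and floor 3 mm, fixed in a steel carrier tray that stands on the bench with four such bins two by two, 106 mm apart between centres; which colour is where changes. Origin: centre of the bin's underside, 4 mm above the bench; x and y along its walls, z up
- bin_green: green plastic bin; square open bin, 105 x 105 mm outside, 99 x 99 mm inside, 20 mm high, walls and floor 3 mm, fixed in a steel carrier tray that stands on the bench with four such bins two by two, 106 mm apart between centres; which colour is where changes. Origin: centre of the bin's underside, 4 mm above the bench; x and y along its walls, z up
- bin_yellow: yellow plastic bin; square open bin, 105 x 105 mm outside, 99 x 99 mm inside, 20 mm high, walls and floor 3 mm, fixed in a steel carrier tray that stands on the bench with four such bins two by two, 106 mm apart between centres; which colour is where changes. Origin: centre of the bin's underside, 4 mm above the bench; x and y along its walls, z up
- ball_bearing: grey steel ball bearing lying flat, 52 mm outside diameter, 15 mm high, 110 g or so, with a dark gap between its two rings and a bore too small for fingers: take it by its outside. Origin: centre of its underside, z up
- plug: white and grey spark plug lying on its side, 75 mm long, 21 mm at its thickest. Origin: under its middle, at bench level; x along its length, z up
- hex_nut: light grey six-sided nut lying flat, 23 mm across flats (along its x), 27 mm across corners (along its y), 12 mm high. Origin: centre of its underside, z up
- bolt: hexagon bolt standing upright on its head, 78 mm high; the dark head is 22 mm wide and 8 mm high, the yellowish threaded shank above it 12 mm in diameter. Origin: centre of the head's underside; z up along the shank
- spacer_ring: look-alike that does not belong: plain brass ring lying flat, 52 mm outside and 32 mm inside diameter, 15 mm high. Origin: centre of its underside
- square_nut: look-alike that does not belong: square brass nut lying flat, 30 x 30 x 12 mm with a 16 mm hole. Origin: centre of its underside
There are look-alikes about, which are no part of the job. There is more than one size of the bolt; the one meant has the size given above.

How it is judged:
By the outcome, as a careful person would: the job done as asked, in the order asked, and still so for the second after the job is handed in, with the robot touching nothing.
It also fails if it takes over 104 s, if anything falls off the work surface, if the arm or the gripper's body presses on something with over 40 N, if the wrist force passes 120 N, or if a joint passes its speed limit or range.

## Working session

There is one attempt and no reset: what is moved stays moved. The work goes in short steps, Python scripts to look and compute and a tool call to move; the robot and the scene stay as the last step left them, time stands still between calls to the robot, and variables do not carry over. Pictures are saved under pics/ and viewed, about 12 in all and at most 16, crops included, and the job is handed in when it is done.

Besides the shell and the picture viewer there is one more tool, called after "Request:" as name(argument=value, ...) on one line, values as JSON. move_arm: Moves the arm, as the interface text tells. Its arguments: {"type":"object","properties":{"deltas":{"type":"array","items":{"type":"array"}},"jaw":{"type":"number"},"squeeze":{"type":"number"}},"required":["deltas"]}

```bash
mkdir -p pics
cat > h.py <<'E'
from bench import r
import numpy as np, cv2
from scipy.spatial.transform import Rotation as R
def snap(n,f=None):
    p,d=r.snapshot(n)
    np.savez(f'pics/{n}.npz',p=p,d=d)
    if f: cv2.imwrite('pics/'+f,p[:,:,::-1])
    return p,d
def cam(n):
    c=r.get_calibration(n); return c
def att(a):
    a=np.array(a,float)
    if a.shape==(3,3): return a
    return R.from_euler('xyz',a,degrees=True).as_matrix() if a.size==3 else R.from_quat(a).as_matrix()
def world(n,d):
    c=cam(n);f=d.shape[0]/2/np.tan(np.radians(c['fovy']/2))
    v,u=np.mgrid[:d.shape[0],:d.shape[1]]
    P=np.stack([(u-c['cx'])/f*d,(v-c['cy'])/f*d,d],-1)
    return P@att(c['attitude']).T+np.array(c['position'])
E
python3 - <<'E'
from h import *
for n in('top','side'):
    p,d=snap(n,n+'0.png'); print(cam(n))
    W=world(n,d)
    print(np.round(W[::48,::64]).astype(int).tolist())
print(r.sense())
E
ls
```

```text
{'fovy': 55.619851028423476, 'cx': 252.31753264801534, 'cy': 189.49125119154112, 'position': array([319.46376351,   2.14665233, 992.87174078]), 'attitude': array([-168.57499291,   -0.46111825,  -88.77825616])}
[[[965, 655, 171], [964, 488, 178], [965, 324, 183], [965, 161, 188], [963, 0, 196], [962, -158, 203], [964, -316, 206], [966, -473, 209]], [[838, 644, 157], [819, 461, 195], [821, 306, 198], [953, 190, -2], [911, -3, 71], [916, -183, 71], [978, -398, -17], [978, -592, -10]], [[783, 743, -4], [785, 553, 2], [791, 368, 0], [734, 158, 130], [767, -6, 69], [773, -182, 65], [810, -383, 1], [979, -763, -329]], [[635, 717, 0], [624, 510, 49], [639, 349, 16], [649, 174, -2], [652, -9, 2], [657, -192, 1], [662, -376, -1], [944, -1010, -795]], [[498, 697, -2], [501, 519, 0], [506, 343, -2], [509, 165, 2], [513, -12, 0], [516, -189, 6], [521, -368, 1], [688, -981, -783]], [[366, 671, 6], [370, 504, -2], [373, 330, 3], [377, 159, 0], [381, -15, 0], [384, -186, 9], [388, -361, 3], [450, -964, -789]], [[179, 1174, -790], [186, 873, -788], [192, 572, -788], [198, 271, -790], [204, -32, -792]
[... 1511 characters left out ...]
03, 2], [20, 115, -387]]]
{'time': 0.1, 'joint_pos': array([ 7.02782490e+01,  7.51352816e+00,  8.53237014e+01,  8.74905017e-04,
        8.72613205e+01, -4.89223274e+00]), 'qd': array([ 0.00247827, -0.13822007, -0.06208625,  0.07945299, -0.01230413,
       -0.0784529 ]), 'joint_efforts': array([ 1.85951627e-03, -5.70939982e+01, -5.01951742e+01, -2.97166230e-05,
        7.79851049e-03,  3.39513872e-05]), 'tool_pos': array([153.36141288, 579.55148955, 230.31434835]), 'tcp_rot': array([ -95.40025535,   89.90144612, -110.22981617]), 'ft_force': array([-0.39670459, -0.24312562, -0.41498308]), 'wrist_torque': array([ 0.00716545,  0.02290811, -0.01199218]), 'finger_gap': 85.37301843375131}
h.py
pics
```

View pics/top0.png

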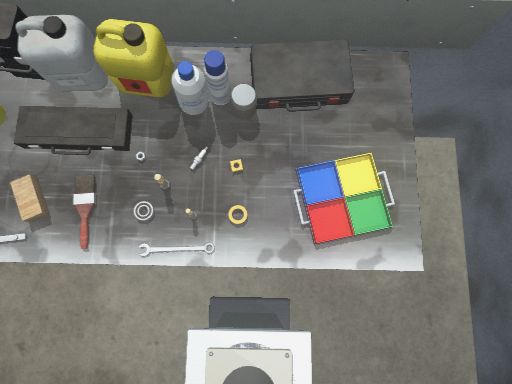

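View pics/side0.png

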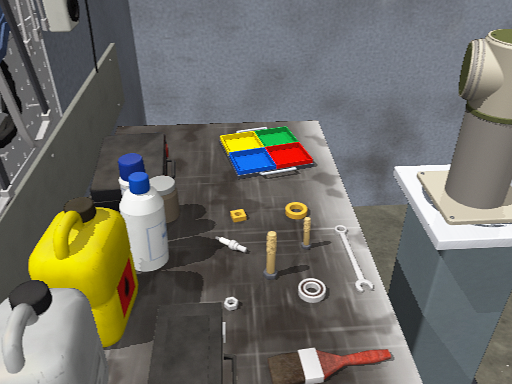

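The top view shows the hex nut (140,156), bearing (144,211), two bolts (161,181) and (191,212), plug (200,158), square nut (236,166) and ring (238,215). The bins are blue (321,184), yellow (358,176), red (329,220) and green (368,212). Next I'll measure from enlarged crops.

```bash
cat >> h.py <<'E'
def ray(n,u,v,z):
    c=cam(n);f=192/np.tan(np.radians(c['fovy']/2));o=np.array(c['position'])
    d=att(c['attitude'])@np.array([(u-c['cx'])/f,(v-c['cy'])/f,1.]); return o+d*(z-o[2])/d[2]
def proj(n,X):
    c=cam(n);f=192/np.tan(np.radians(c['fovy']/2))
    q=att(c['attitude']).T@(np.array(X,float)-np.array(c['position'])); return np.array([c['cx']+f*q[0]/q[2],c['cy']+f*q[1]/q[2]])
def crop(p,x0,y0,w,h,k,f):
    cv2.imwrite('pics/'+f,cv2.resize(p[y0:y0+h,x0:x0+w,::-1],None,fx=k,fy=k,interpolation=cv2.INTER_CUBIC))
E
python3 - <<'E'
from h import *
p=np.load('pics/top.npz');s=np.load('pics/side.npz')
crop(p['p'],125,140,130,98,6,'t1.png'); crop(s['p'],205,195,135,125,5,'s1.png')
W=world('top',p['d']);hsv=cv2.cvtColor(p['p'],cv2.COLOR_RGB2HSV)
# bins by colour
for nm,lo,hi in(('red',(0,),(6,)),('blue',(105,),(120,)),('green',(50,),(75,)),('yellow',(22,),(32,))):
    m=(hsv[...,0]>=lo[0])&(hsv[...,0]<=hi[0])&(hsv[...,1]>150)&(hsv[...,2]>90)
    m[:,:290]=0;m[:145]=0
    pts=np.argwhere(m)[:,::-1]
    q=np.array([ray('top',u,v,12)[:2] for u,v in pts]).astype(np.float32)
    rc=cv2.minAreaRect(q); print(nm,len(q),rc,np.median(W[m][:,2]))
for nm,u,v in(('hex',140,156),('bear',144,211),('boltA',160,178),('boltB',189,209),('plug',199,160),('sq',236,166),('ring',238,215)):
    w=W[v-12:v+13,u-12:u+13]; k=w[...,2]>7; print(nm,k.sum(),np.percentile(w[...,2],[50,90,98,100]).round(),ray('top',u,v,8).round())
a=att(r.sense()['tcp_rot']);print(a.round(3))
print(proj('top',[450,0,0]))
E
```

```text
red 1217 ((439.24627685546875, -213.32635498046875), (104.65341186523438, 106.76130676269531), 13.253067970275879) 7.9429526636029095
blue 1205 ((543.18701171875, -187.6396942138672), (104.45985412597656, 105.29766845703125), 12.939605712890625) 7.706630110418132Traceback (most recent call last):
  File "<stdin>", line 11, in <module>
cv2.error: OpenCV(4.12.0) /io/opencv/modules/imgproc/src/convhull.cpp:143: error: (-215:Assertion failed) total >= 0 && (depth == CV_32F || depth == CV_32S) in function 'convexHull'
```

View pics/t1.png

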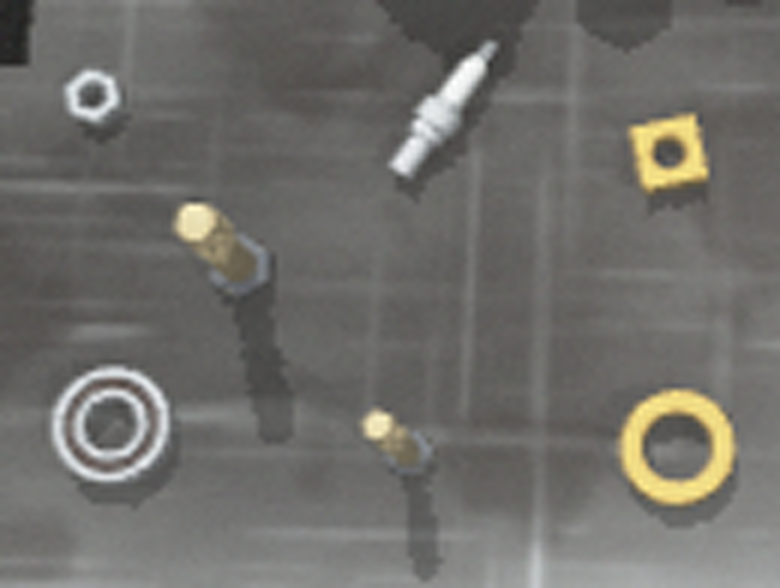

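View pics/s1.png

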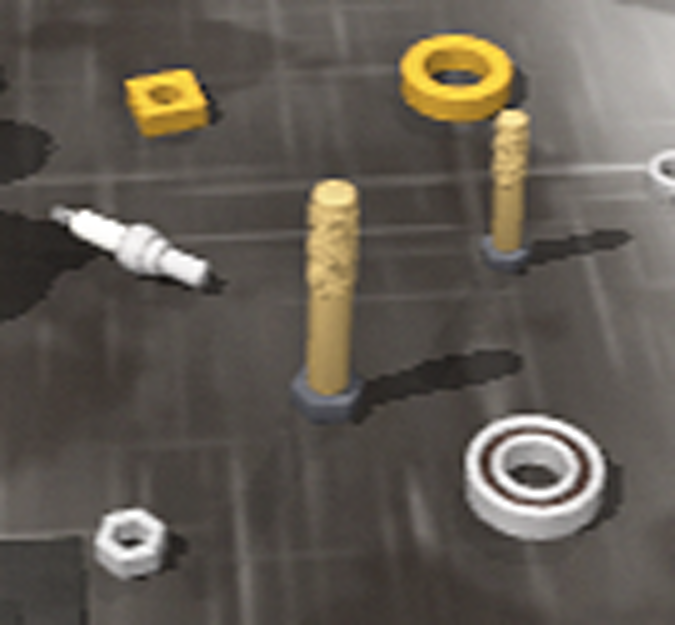

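Crop: bolt A has its top at about (157.3,176.6) and its head at (164.8,184). Bolt B has its top at about (187.6,210.4) and its head at (193.3,215.3). The heights will tell which is 78 mm.

Run:
```python
from h import *
from scipy.optimize import least_squares
p=np.load('pics/top.npz');s=np.load('pics/side.npz')
hsv=cv2.cvtColor(p['p'],cv2.COLOR_RGB2HSV)
for u,v in((368,212),(358,176)):print(hsv[v,u])
for nm,lo,hi in(('green',55,90),('yellow',20,35)):
    m=(hsv[...,0]>=lo)&(hsv[...,0]<=hi)&(hsv[...,1]>130)&(hsv[...,2]>70);m[:,:290]=0;m[:145]=0
    q=np.array([ray('top',u,v,12)[:2] for v,u in np.argwhere(m)],np.float32).reshape(-1,2)
    if len(q):print(nm,len(q),cv2.minAreaRect(q))
T=lambda x,y:(125+x/6-.42,140+y/6-.42)
S=lambda x,y:(205+x/5-.4,195+y/5-.4)
def tri(a,b):
    f=lambda X:np.r_[proj('top',X)-a,proj('side',X)-b]
    z=least_squares(f,[500,200,20]);return z.x.round(1),z.fun.round(1)
pairs={'boltAtop':((196,222),(335,190)),'boltBtop':((378,425),(513,118)),'hex':((93,97),(132,538)),'hexB':((93,97),(130,538)),
'bear':((110,424),(536,466)),'plugtip':((490,46),(58,213)),'plugbase':((402,165),(205,272)),'sq':((669,153),(165,93)),'ring':((678,447),(457,72))}
for k,(a,b) in pairs.items(): print(k,*tri(T(*a),S(*b)))
for k,a,z in(('boltAhead',(243,262),8),('boltBhead',(411,450),6),('hex',(93,97),12),('bear',(110,424),15),('plugtip',(490,46),10),('plugbase',(402,165),10),('plugmid',(437,117),10),('sq',(669,153),12),('ring',(678,447),15)):
    print(k,ray('top',*T(*a),z).round(1))
for k,b,z in(('boltAhead',(329,388),8),('boltBhead',(507,245),6),('hex',(132,532),12),('bear',(536,466),15),('plugtip',(58,213),10),('plugbase',(205,272),10)):
    print('side',k,ray('side',*S(*b),z).round(1))
W=world('top',p['d'])
for u,v in((157,177),(188,210)):print(W[v-1:v+2,u-1:u+2,2].round())
print(att(r.sense()['tcp_rot']).round(3))
crop(p['p'],130,145,26,24,20,'hex.png')
```

```text
[ 65 124 204]
[ 30 136 244]
green 6 ((432.6510009765625, -359.9296569824219), (37.23631286621094, 13.067550659179688), 50.24826431274414)Traceback (most recent call last):
  File "<stdin>", line 8, in <module>
  File "h.py", line 21, in ray
    c=cam(n);f=192/np.tan(np.radians(c['fovy']/2));o=np.array(c['position'])
  File "h.py", line 10, in cam
    c=r.get_calibration(n); return c
ValueError: time passes only in moves, steps and waits
```

```bash
sed -i 's/^def cam(n):/import functools\n@functools.cache\ndef cam(n):/' h.py
python3 - <<'E'
from h import *
from scipy.optimize import least_squares
p=np.load('pics/top.npz');s=np.load('pics/side.npz')
hsv=cv2.cvtColor(p['p'],cv2.COLOR_RGB2HSV)
for nm,lo,hi in(('green',50,90),('yellow',20,35)):
    m=(hsv[...,0]>=lo)&(hsv[...,0]<=hi)&(hsv[...,1]>90)&(hsv[...,2]>70);m[:,:290]=0;m[:145]=0;m[250:]=0
    q=np.array([ray('top',u,v,12)[:2] for v,u in np.argwhere(m)],np.float32).reshape(-1,2)
    if len(q):print(nm,len(q),cv2.minAreaRect(q))
T=lambda x,y:(125+x/6-.42,140+y/6-.42)
S=lambda x,y:(205+x/5-.4,195+y/5-.4)
def tri(a,b):
    f=lambda X:np.r_[proj('top',X)-a,proj('side',X)-b]
    z=least_squares(f,[500,200,20]);return z.x.round(1),z.fun.round(1)
pairs={'boltAtop':((196,222),(335,190)),'boltBtop':((378,425),(513,118)),'hex':((93,97),(132,538)),
'bear':((110,424),(536,466)),'plugtip':((490,46),(58,213)),'plugbase':((402,165),(205,272)),'sq':((669,153),(165,93)),'ring':((678,447),(457,72))}
for k,(a,b) in pairs.items(): print(k,*tri(T(*a),S(*b)))
for k,a,z in(('boltAhead',(243,262),8),('boltBhead',(411,450),6),('hex',(93,97),12),('bear',(110,424),15),('plugtip',(490,46),10),('plugbase',(402,165),10),('plugmid',(437,117),10),('sq',(669,153),12),('ring',(678,447),15)):
    print(k,ray('top',*T(*a),z).round(1))
for k,b,z in(('boltAhead',(329,388),8),('boltBhead',(507,245),6),('hex',(132,532),12),('bear',(536,466),15),('plugtip',(58,213),10),('plugbase',(205,272),10)):
    print('side',k,ray('side',*S(*b),z).round(1))
W=world('top',p['d'])
for u,v in((157,177),(188,210)):print(W[v-1:v+2,u-1:u+2,2].round())
print(att(r.sense()['tcp_rot']).round(3))
crop(p['p'],130,145,26,24,20,'hex.png')
E
```

```text
green 1406 ((464.7879943847656, -318.484619140625), (105.83687591552734, 105.8855209350586), 13.133505821228027)
yellow 1446 ((517.6818237304688, -305.6436767578125), (212.55368041992188, 107.71880340576172), 13.091197967529297)
boltAtop [527.3 236.6 106.8] [ 0.1 -0.5  0.4  0.1]
boltBtop [446.7 161.2  79.2] [ 0.  -0.1  0.1  0. ]
hex [608.8 315.    8.8] [ 0.1 -0.4  0.2  0.1]
bear [454.2 293.2  13.5] [ 0.1 -0.3  0.2  0. ]
plugtip [637.3 130.3  12.7] [ 0.1 -0.5  0.4  0.1]
plugbase [576.5 169.3  10. ] [-0.1  0.5 -0.4 -0.1]
sq [587.9  44.9  11.5] [ 0.1 -0.5  0.5  0.1]
ring [449.7  36.8  11.2] [ 0.1 -0.2  0.2  0. ]
boltAhead [530.7 240.    8. ]
boltBhead [445.6 158.3   6. ]
hex [606.8 314.1  12. ]
bear [453.2 292.9  15. ]
plugtip [636.7 130.9  10. ]
plugbase [578. 169.  10.]
plugmid [601.5 153.9  10. ]
sq [586.1  45.2  12. ]
ring [448.5  36.9  15. ]
side boltAhead [529.1 240.3   8. ]
side boltBhead [444.3 156.2   6. ]
side hex [609.2 314.8  12. ]
side bear [454.9 294.5  15. ]
side plugtip [638.3 126.6  10. ]
side plugbase [575.7 169.6  10. ]
[[108. 106. 108.]
 [108. 105. 103.]
 [107. 106. 108.]]
[[79. 79. 84.]
 [75. 78. 80.]
 [76. 80. 79.]]
[[-0.001  0.256  0.967]
 [-0.002  0.967 -0.256]
 [-1.    -0.002 -0.   ]]
```

View pics/hex.png

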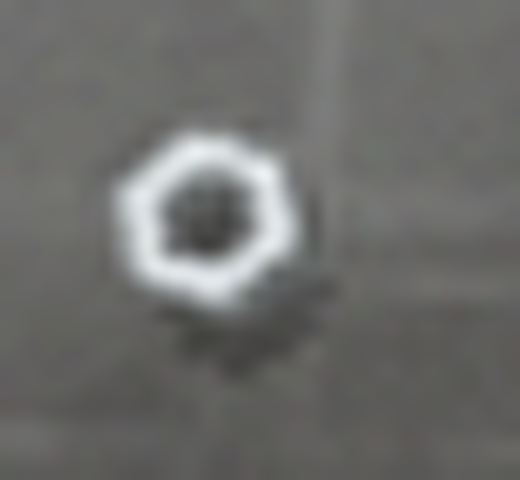

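Two bolts are candidates: A at (157,177) has its top at 107 mm, and B at (188,210) has its top at 79 mm. B matches the 78 mm bolt, and the crops already show both. The grey bearing at (144,211) has a dark gap, while the ring at (238,215) is plain brass. Next: surrounding clearances and the first move.

```bash
cat >> h.py <<'E'
def go(x,y,z,yaw=None):
    s=r.sense();A=att(s['tcp_rot']);d=A.T@(np.array([x,y,z])-s['tool_pos'])
    y0=np.degrees(np.arctan2(A[1,1],A[0,1]))
    t=0 if yaw is None else -((yaw-y0+180)%360-180)
    print('t',round(s['time'],2),'pos',s['tool_pos'].round(1),'yaw',round(y0,1),'gap',round(s['finger_gap'],1),'F',s['ft_force'].round(1),'DELTA',d.round(1),'turn',round(t,1))
E
python3 - <<'E'
from h import *
W=world('top',np.load('pics/top.npz')['d'])
for n,x,y in(('hex',608,314),('plug',606,150)):
    k=(abs(W[...,0]-x)<90)&(abs(W[...,1]-y)<90)&(W[...,2]>25)
    P=W[k]; print(n,len(P)); 
    if len(P): print(P[np.argsort(np.hypot(P[:,0]-x,P[:,1]-y))[::max(1,len(P)//25)]].round().astype(int).tolist())
go(454,293,120,13.1)
go(454,293,60,13.1)
E
```

```text
hex 767
[[625, 348, 33], [624, 356, 42], [636, 357, 49], [633, 364, 51], [623, 372, 35], [623, 376, 45], [623, 379, 52], [659, 362, 49], [673, 349, 44], [654, 374, 46], [667, 365, 51], [656, 378, 48], [629, 394, 51], [644, 391, 49], [635, 397, 51], [646, 395, 52], [649, 396, 51], [696, 347, 38], [651, 400, 54], [693, 365, 50], [685, 382, 54], [697, 373, 53], [697, 381, 53], [523, 237, 106], [518, 238, 92], [690, 401, 55]]
plug 80
[[597, 155, 25], [530, 230, 107], [533, 234, 104], [527, 229, 100], [526, 228, 82], [528, 230, 51], [524, 229, 110], [528, 232, 107], [530, 235, 107], [533, 238, 105], [526, 233, 104], [523, 231, 71], [530, 238, 107], [521, 230, 103], [522, 232, 77], [522, 233, 50], [520, 232, 107], [520, 232, 85], [527, 240, 108], [521, 235, 28], [523, 237, 106], [519, 234, 75], [521, 237, 32], [518, 235, 94], [519, 237, 66], [517, 237, 106], [517, 237, 84]]
t 0.1 pos [153.4 579.6 230.3] yaw 75.2 gap 85.4 F [-0.4 -0.2 -0.4] DELTA [ 110.6 -199.9  364. ] turn 62.1
t 0.1 pos [153.4 579.6 230.3] yaw 75.2 gap 85.4 F [-0.4 -0.2 -0.4] DELTA [ 170.6 -199.8  364. ] turn 62.1
```

Request:
move_arm(deltas=[[[110, -200, 364], 62], [[110, -200, 364], 62], [[110, -200, 364], 62], [[110, -200, 364], 62], [[110, -200, 364], 62], [[110, -200, 364], 62], [[110, -200, 364], 62], [[110, -200, 364], 62], [[110, -200, 364], 62], [[110, -200, 364], 62]], jaw=1, squeeze=50)

```text
time: 1.35
tool_pos: [453.4, 293.9, 120.9]
tcp_rot: [-33.0, 89.9, -109.8]
ft_force: [0.6, 0.1, 0.4]
finger_gap: 85.5
```

```bash
python3 -c "
from h import *
go(454,293.5,3,13.1)
p,d=snap('top'); crop(p,105,160,90,90,6,'t2.png')"
```

```text
t 1.35 pos [453.4 293.9 120.9] yaw 13.3 gap 85.5 F [0.6 0.1 0.4] DELTA [117.9   0.6   0.4] turn 0.2
```

View pics/t2.png

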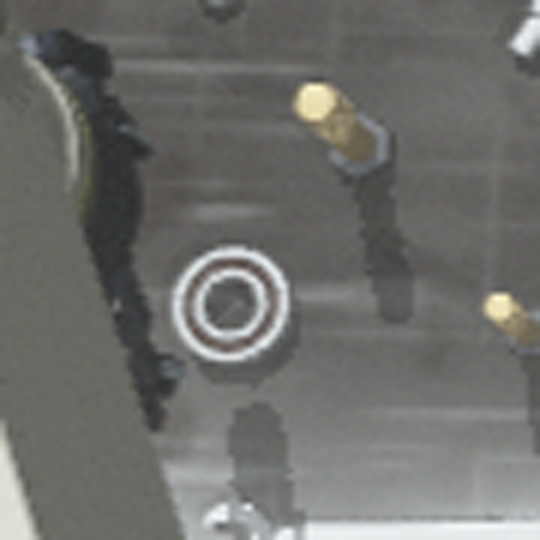

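The bearing (crop 232,304 → px 143.5,210.5) is untouched and the fingers are centred over it. Descending.

Request:
move_arm(deltas=[[[60, 0.5, 0.4], 0], [[100, 0.5, 0.4], 0], [[118, 0.5, 0.4], 0], [[124, 0.5, 0.4], 0], [[124, 0.5, 0.4], 0]])

```text
time: 2.02
tool_pos: [454.8, 294.3, -1.7]
tcp_rot: [64.4, 89.9, -12.3]
ft_force: [0.6, -0.2, 0.4]
finger_gap: 85.4
```

Request:
move_arm(deltas=[[[0, 0, 0], 0], [[0, 0, 0], 0], [[0, 0, 0], 0], [[0, 0, 0], 0], [[0, 0, 0], 0], [[0, 0, 0], 0]], jaw=-1)

```text
time: 2.78
tool_pos: [456.1, 295.0, 0.3]
tcp_rot: [92.3, 89.8, 15.6]
ft_force: [-2.0, -0.4, 9.3]
finger_gap: 49.7
```

```bash
python3 -c "
from h import *
go(454,293.5,150,13.1)
go(439,-213,150,13.1)"
```

```text
t 2.77 pos [4.561e+02 2.950e+02 3.000e-01] yaw 13.3 gap 49.7 F [-2.  -0.4  9.3] DELTA [-149.7   -1.8    1. ] turn 0.2
t 2.77 pos [4.561e+02 2.950e+02 3.000e-01] yaw 13.3 gap 49.7 F [-2.  -0.4  9.3] DELTA [-150.3 -132.9  490.5] turn 0.2
```

Request:
move_arm(deltas=[[[-30, 0, 0], 0], [[-90, 0, 0], 0], [[-150, 0, 0], 0], [[-150, -18, 50], 0], [[-150, -33, 110], 0], [[-150, -133, 490], 0], [[-150, -133, 490], 0], [[-150, -133, 490], 0], [[-150, -133, 490], 0], [[-150, -133, 490], 0], [[-150, -133, 490], 0], [[-150, -133, 490], 0]])

```text
time: 4.28
tool_pos: [438.3, -216.1, 150.3]
tcp_rot: [73.9, 89.7, -3.0]
ft_force: [-0.1, 0.2, -0.4]
finger_gap: 49.9
```

```bash
python3 -c "
from h import *
go(439,-213.3,60,13.1)
go(439,-213.3,12,13.1)
p,d=snap('side'); crop(p,210,90,130,100,6,'s2.png')"
```

```text
t 4.28 pos [ 438.3 -216.1  150.3] yaw 13.1 gap 49.9 F [-0.1  0.2 -0.4] DELTA [90.3  0.9 -2.6] turn -0.0
t 4.28 pos [ 438.3 -216.1  150.3] yaw 13.1 gap 49.9 F [-0.1  0.2 -0.4] DELTA [138.3   0.7  -2.7] turn -0.0
```

View pics/s2.png

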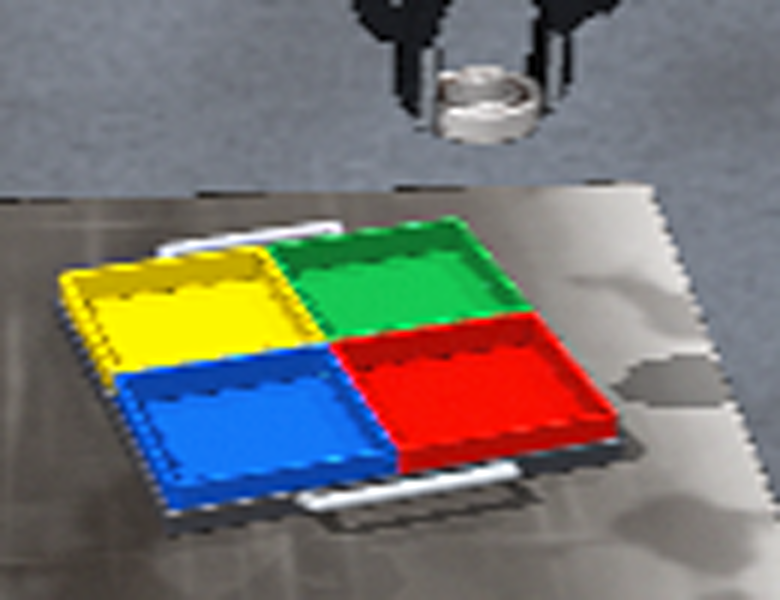

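The bearing is held flat between the fingers at crop (487,105), above the red bin. Lowering it to z≈8.

Request:
move_arm(deltas=[[[60, 1, -2.6], 0], [[110, 1, -2.6], 0], [[132, 1, -2.6], 0], [[138, 1, -2.6], 0], [[142, 1, -2.6], 0], [[142, 1, -2.6], 0]])

```text
time: 5.08
tool_pos: [440.3, -213.9, 9.3]
tcp_rot: [63.2, 89.6, -13.7]
ft_force: [-0.0, -0.2, -0.7]
finger_gap: 49.9
```

Request:
move_arm(deltas=[[[0, 0, 0], 0], [[0, 0, 0], 0], [[0, 0, 0], 0], [[0, 0, 0], 0]], jaw=0.5)

```text
time: 5.58
tool_pos: [440.3, -213.9, 9.4]
tcp_rot: [63.1, 89.6, -13.8]
ft_force: [1.3, -0.6, 0.5]
finger_gap: 63.8
```

Request:
move_arm(deltas=[[[-30, 0, 0], 0], [[-90, 0, 0], 0], [[-130, 0, 0], 0], [[-130, 0, 0], 0]])

```text
time: 6.08
tool_pos: [442.0, -215.3, 143.9]
tcp_rot: [52.9, 89.2, -24.0]
ft_force: [0.5, -0.9, -0.8]
finger_gap: 64.2
```

```bash
python3 -c "
from h import *
go(606.5,149.5,130,57)"
```

```text
t 6.08 pos [ 442.  -215.3  143.9] yaw 13.1 gap 64.2 F [ 0.5 -0.9 -0.8] DELTA [  13.9  242.8 -318.2] turn -43.9
```

Request:
move_arm(deltas=[[[14, 243, -318], -44], [[14, 243, -318], -44], [[14, 243, -318], -44], [[14, 243, -318], -44], [[14, 243, -318], -44], [[14, 243, -318], -44], [[14, 243, -318], -44], [[14, 243, -318], -44], [[14, 243, -318], -44]], jaw=0.2)

```text
time: 7.2
tool_pos: [605.9, 148.6, 128.6]
tcp_rot: [2.1, 89.3, -30.8]
ft_force: [-0.9, -0.2, -0.5]
finger_gap: 51.2
```

```bash
python3 -c "
from h import *
go(604,152,2,57)
p,d=snap('top'); a=p[140:200,150:230]
q,e=snap('side'); b=q[150:270,200:320]
k=lambda z,f:cv2.resize(z,None,fx=f,fy=f,interpolation=2)
A=k(a,4.8)[:,:384];B=k(b,4)[:288,:380]
cv2.imwrite('pics/m3.png',np.hstack([A[:288],B])[:,:,::-1]);crop(p,285,145,115,105,5,'bins.png')"
```

```text
t 7.2 pos [605.9 148.6 128.6] yaw 57.1 gap 51.2 F [-0.9 -0.2 -0.5] DELTA [126.5   1.8  -5. ] turn 0.1
```

View pics/m3.png

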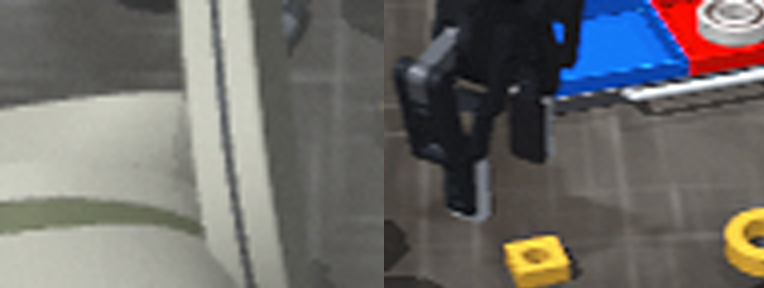

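The bearing lies in the red bin (right half, about 735,15). The gripper is over the plug, fingers oriented as planned. Descending.

Request:
move_arm(deltas=[[[60, 2, -5], 0], [[105, 2, -5], 0], [[120, 2, -5], 0], [[127, 2, -5], 0], [[127, 2, -5], 0]])

```text
time: 7.92
tool_pos: [605.9, 151.6, 3.9]
tcp_rot: [10.6, 89.1, -22.4]
ft_force: [0.5, 0.1, 0.8]
finger_gap: 51.4
```

Request:
move_arm(deltas=[[[0, 0, 0], 0], [[0, 0, 0], 0], [[0, 0, 0], 0], [[0, 0, 0], 0], [[0, 0, 0], 0]], jaw=-1)

```text
time: 8.55
tool_pos: [607.6, 151.8, 6.1]
tcp_rot: [15.6, 88.9, -17.4]
ft_force: [-1.1, 0.2, 6.8]
finger_gap: 18.0
```

Request:
move_arm(deltas=[[[-30, 0, 0], 0], [[-90, 0, 0], 0], [[-130, 0, 0], 0], [[-130, 0, 0], 0]])

```text
time: 9.05
tool_pos: [608.7, 153.2, 142.2]
tcp_rot: [24.9, 88.4, -8.1]
ft_force: [0.7, 0.3, -0.5]
finger_gap: 17.8
```

```bash
python3 -c "
from h import *
go(543,-187.5,130,57)
p,d=snap('side'); crop(p,190,140,130,100,6,'s4.png')"
```

```text
t 9.05 pos [608.7 153.2 142.2] yaw 57.0 gap 17.8 F [ 0.7  0.3 -0.5] DELTA [  11.7 -321.7  130.1] turn 0.0
```

View pics/s4.png

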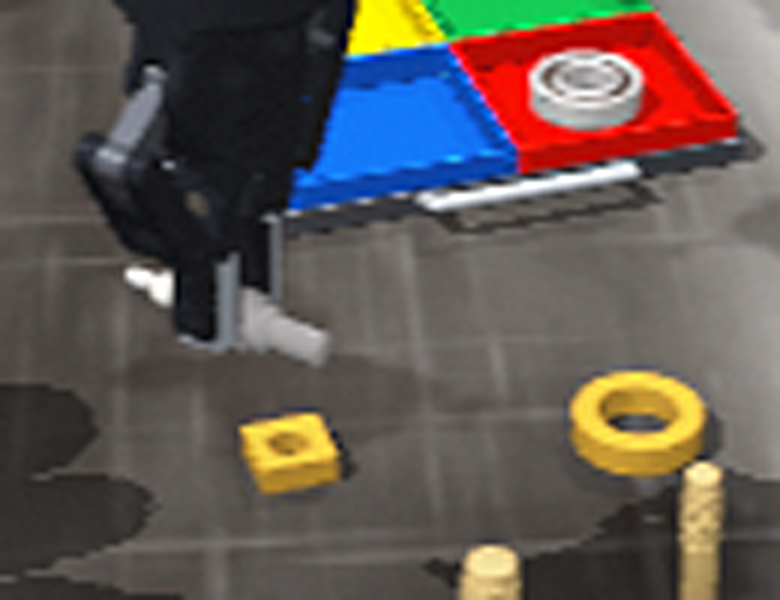

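The plug is held across its middle and is level, and the bearing is flat in red. Carrying to blue with few calls, as each call adds slight tilt drift.

```bash
python3 -c "
from h import *
go(543,-187.5,60,57)
go(543,-187.5,13.5,57)"
```

```text
t 9.1 pos [607.  152.9 139.1] yaw 57.0 gap 18.2 F [-0.2 -0.1 -0.9] DELTA [  79.2 -321.   129.9] turn 0.0
t 9.1 pos [607.  152.9 139.1] yaw 57.0 gap 18.2 F [-0.2 -0.1 -0.9] DELTA [ 125.7 -321.4  128.9] turn 0.0
```

Request:
move_arm(deltas=[[[10, -322, 130], 0], [[10, -322, 130], 0], [[10, -322, 130], 0], [[10, -322, 130], 0], [[10, -322, 130], 0], [[10, -322, 130], 0], [[10, -322, 130], 0], [[60, -321, 130], 0], [[105, -321, 129], 0], [[120, -321, 129], 0], [[125, -321, 129], 0], [[125, -321, 129], 0]])

```text
time: 10.6
tool_pos: [544.4, -187.3, 15.5]
tcp_rot: [20.6, 88.6, -12.3]
ft_force: [0.1, -0.0, -0.1]
finger_gap: 18.0
```

Request:
move_arm(deltas=[[[0, 0, 0], 0], [[0, 0, 0], 0], [[0, 0, 0], 0], [[0, 0, 0], 0]], jaw=0)

```text
time: 11.1
tool_pos: [544.5, -187.4, 15.8]
tcp_rot: [20.5, 88.5, -12.5]
ft_force: [-0.2, 0.6, -0.1]
finger_gap: 42.7
```

```bash
python3 -c "
from h import *
go(543,-187.5,140,57)
go(608,314.3,140,-21)
go(608,314.3,5,-21)"
```

```text
t 11.1 pos [ 544.5 -187.4   15.8] yaw 57.0 gap 42.7 F [-0.2  0.6 -0.1] DELTA [-124.2    0.2    1.8] turn 0.0
t 11.1 pos [ 544.5 -187.4   15.8] yaw 57.0 gap 42.7 F [-0.2  0.6 -0.1] DELTA [-125.4  456.6 -216.7] turn 78.0
t 11.1 pos [ 544.5 -187.4   15.8] yaw 57.0 gap 42.7 F [-0.2  0.6 -0.1] DELTA [   9.6  455.4 -219.9] turn 78.0
```

Request:
move_arm(deltas=[[[-30, 0, 1], 0], [[-90, 0, 1], 0], [[-125, 0, 1], 10], [[-125, 456, -217], 78], [[-125, 456, -217], 78], [[-125, 456, -217], 78], [[-125, 456, -217], 78], [[-125, 456, -217], 78], [[-125, 456, -217], 78], [[-125, 456, -217], 78], [[-125, 456, -217], 78], [[-125, 456, -217], 78]])

```text
time: 12.6
tool_pos: [606.9, 317.3, 139.3]
tcp_rot: [99.4, 88.6, -11.4]
ft_force: [-0.2, -0.4, 0.4]
finger_gap: 43.2
```

```bash
python3 -c "
from h import *
go(608,314.3,4,-21)
p,d=snap('top')
q,e=snap('side')
k=lambda z,f:cv2.resize(z,None,fx=f,fy=f,interpolation=2)
cv2.imwrite('pics/m5.png',np.hstack([k(p[145:245,290:395],3.6)[:360],k(q[240:360,180:290],3)])[:,:,::-1])"
```

```text
t 12.6 pos [606.9 317.3 139.3] yaw -20.8 gap 43.2 F [-0.2 -0.4  0.4] DELTA [135.3  -1.2   3. ] turn 0.2
```

View pics/m5.png

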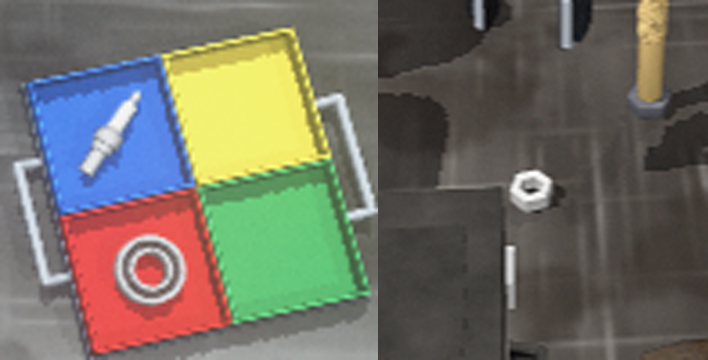

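The plug lies in blue (110,135), the bearing in red (150,270), and the nut (532,190) is undisturbed between the fingers. Descending on the nut.

Request:
move_arm(deltas=[[[60, -1, 3], 0], [[110, -1, 3], 0], [[128, -1, 3], 0], [[136, -1, 3], 0], [[136, -1, 3], 0]])

```text
time: 13.32
tool_pos: [609.2, 315.1, 4.8]
tcp_rot: [103.2, 88.5, -7.6]
ft_force: [-0.5, -0.1, -0.1]
finger_gap: 42.6
```

Request:
move_arm(deltas=[[[0, 0, 0], 0], [[0, 0, 0], 0], [[0, 0, 0], 0], [[0, 0, 0], 0], [[0, 0, 0], 0]], jaw=-1)

```text
time: 13.95
tool_pos: [611.1, 315.8, 7.8]
tcp_rot: [107.0, 88.3, -3.8]
ft_force: [-2.2, -0.3, 6.9]
finger_gap: 20.9
```

```bash
python3 -c "
from h import *
go(608,314.3,150)
go(464.8,-318.5,150,13)
go(464.8,-318.5,12,13)"
```

```text
t 13.95 pos [611.1 315.8   7.8] yaw -20.8 gap 20.9 F [-2.2 -0.3  6.9] DELTA [-142.2    1.8    1.2] turn 0
t 13.95 pos [611.1 315.8   7.8] yaw -20.8 gap 20.9 F [-2.2 -0.3  6.9] DELTA [-145.3   92.1  643.7] turn -33.8
t 13.95 pos [611.1 315.8   7.8] yaw -20.8 gap 20.9 F [-2.2 -0.3  6.9] DELTA [ -7.4  88.1 644.9] turn -33.8
```

Request:
move_arm(deltas=[[[-30, 0, 0], 0], [[-90, 0, 0], 0], [[-140, 0, 0], 0], [[-145, 92, 644], -34], [[-145, 92, 644], -34], [[-145, 92, 644], -34], [[-145, 92, 644], -34], [[-145, 92, 644], -34], [[-145, 92, 644], -34], [[-145, 92, 644], -34], [[-145, 92, 644], -34], [[-145, 92, 644], -34]])

```text
time: 15.45
tool_pos: [484.2, -232.3, 150.8]
tcp_rot: [71.1, 88.1, -5.6]
ft_force: [0.4, -0.2, 1.1]
finger_gap: 20.6
```

```bash
python3 -c "
from h import *
go(464.8,-318.5,140,13)
go(464.8,-318.5,16,13)"
```

```text
t 15.45 pos [ 484.2 -232.3  150.8] yaw 13.3 gap 20.6 F [ 0.4 -0.2  1.1] DELTA [ 10.4 -39.   79.3] turn 0.3
t 15.45 pos [ 484.2 -232.3  150.8] yaw 13.3 gap 20.6 F [ 0.4 -0.2  1.1] DELTA [134.4 -42.9  78. ] turn 0.3
```

Request:
move_arm(deltas=[[[10, -39, 79], 0], [[10, -39, 79], 0], [[60, -41, 78], 0], [[110, -42, 78], 0], [[128, -43, 78], 0], [[135, -43, 78], 0], [[135, -43, 78], 0]])

```text
time: 16.32
tool_pos: [465.8, -319.2, 17.0]
tcp_rot: [69.0, 88.0, -7.8]
ft_force: [-0.4, -0.1, 0.1]
finger_gap: 20.5
```

Request:
move_arm(deltas=[[[0, 0, 0], 0], [[0, 0, 0], 0], [[0, 0, 0], 0]], jaw=-0.2)

```text
time: 16.7
tool_pos: [466.2, -319.6, 17.8]
tcp_rot: [67.8, 87.9, -9.0]
ft_force: [-0.6, 0.2, -0.9]
finger_gap: 34.0
```

```bash
python3 -c "
from h import *
go(464.8,-318.5,170)
go(445.5,158,170,13)
go(445.5,158,50,13)"
```

```text
t 16.7 pos [ 466.2 -319.6   17.8] yaw 13.3 gap 34.0 F [-0.6  0.2 -0.9] DELTA [-152.2    3.9    0.7] turn 0
t 16.7 pos [ 466.2 -319.6   17.8] yaw 13.3 gap 34.0 F [-0.6  0.2 -0.9] DELTA [-155.5   94.6 -467.5] turn 0.3
t 16.7 pos [ 466.2 -319.6   17.8] yaw 13.3 gap 34.0 F [-0.6  0.2 -0.9] DELTA [ -35.6   90.7 -469.1] turn 0.3
```

Request:
move_arm(deltas=[[[-30, 1, 0], 0], [[-90, 2, 0], 0], [[-150, 4, 0], 0], [[-155, 94, -467], 0], [[-155, 94, -467], 0], [[-155, 94, -467], 0], [[-155, 94, -467], 0], [[-155, 94, -467], 0], [[-155, 94, -467], 0], [[-155, 94, -467], 0], [[-155, 94, -467], 0], [[-155, 94, -467], 0]])

```text
time: 18.2
tool_pos: [444.5, 159.8, 169.7]
tcp_rot: [68.7, 87.9, -7.8]
ft_force: [-0.1, -1.0, 0.6]
finger_gap: 34.2
```

```bash
python3 -c "
from h import *
go(446,159,55,13)
print(att(r.sense()['tcp_rot'])[:,0])
p,d=snap('top')
q,e=snap('side')
k=lambda z,f:cv2.resize(z,None,fx=f,fy=f,interpolation=2)
cv2.imwrite('pics/m6.png',np.hstack([k(p[145:245,290:395],3.6)[:360],k(q[170:260,260:350],4)])[:,:,::-1])"
```

```text
t 18.2 pos [444.5 159.8 169.7] yaw 13.5 gap 34.2 F [-0.1 -1.   0.6] DELTA [114.7  -2.6  -0.4] turn 0.5
[ 0.03568268 -0.00487746 -0.99935127]
```

View pics/m6.png

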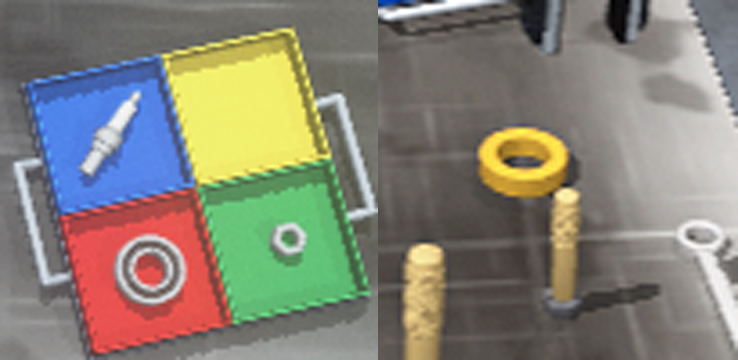

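The nut is flat in green (288,240), and the target bolt B (565,250) stands undisturbed. The tilt of about 2° is along the jaw direction, so I turn the jaws about 103° so that it doesn't tilt the bolt.

Request:
move_arm(deltas=[[[0, -2, 0], 103], [[0, -2, 0], 103], [[0, -2, 0], 103], [[0, -2, 0], 103], [[0, -2, 0], 103], [[0, -2, 0], 103], [[0, -2, 0], 103], [[0, -2, 0], 103], [[0, -2, 0], 103], [[0, -2, 0], 103], [[0, -2, 0], 103], [[0, -2, 0], 103]])

```text
time: 19.8
tool_pos: [443.1, 156.0, 169.5]
tcp_rot: [169.7, 87.9, -9.9]
ft_force: [-0.2, -0.1, -0.2]
finger_gap: 34.5
```

```bash
python3 -c "
from h import *
go(446,159,42,-90)
print(att(r.sense()['tcp_rot'])[:,0])"
```

```text
t 19.8 pos [443.1 156.  169.5] yaw -89.6 gap 34.5 F [-0.2 -0.1 -0.2] DELTA [127.5  -3.8   1.6] turn 0.4
[ 0.03547697 -0.00619256 -0.99935131]
```

Request:
move_arm(deltas=[[[50, -3.5, 1.5], 0], [[90, -3.5, 1.5], 0], [[112, -3.5, 1.5], 0], [[127, -3.5, 1.5], 0], [[127, -3.5, 1.5], 0]])

```text
time: 20.42
tool_pos: [445.4, 158.3, 41.6]
tcp_rot: [168.2, 88.0, -11.3]
ft_force: [-0.3, 0.5, 0.4]
finger_gap: 34.4
```

```bash
python3 -c "
from h import *
go(446,159,42,-90)
q,e=snap('side'); crop(q,265,170,90,90,6,'s7.png')"
```

```text
t 20.43 pos [445.4 158.3  41.6] yaw -89.5 gap 34.4 F [-0.3  0.5  0.4] DELTA [-0.4 -0.7 -0.6] turn 0.5
```

View pics/s7.png

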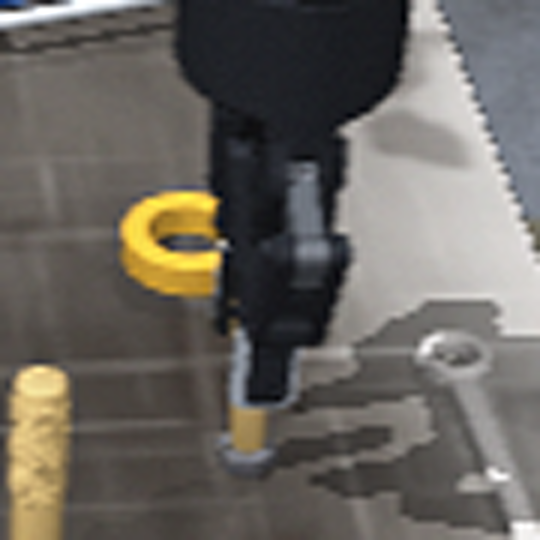

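```bash
python3 -c "
from h import *
for X in((445.4,175,46),(445.4,182,46),(445.4,158,20),(445.4,158,0),(446,158,30)): print(X,(proj('side',X)-[265,170])*6)"
```

```text
(445.4, 175, 46) [257.72275784 389.3362757 ]
(445.4, 182, 46) [260.87535188 402.31329687]
(445.4, 158, 20) [245.95589088 415.19026153]
(445.4, 158, 0) [242.75858472 457.70885427]
(446, 158, 30) [245.90656482 393.64083936]
```

Request:
move_arm(deltas=[[[0, 0, 0], 0], [[0, 0, 0], 0], [[0, 0, 0], 0], [[0, 0, 0], 0], [[0, 0, 0], 0]], jaw=-1)

```text
time: 21.1
tool_pos: [447.4, 158.8, 44.0]
tcp_rot: [170.8, 87.8, -8.8]
ft_force: [-0.5, -0.4, 6.6]
finger_gap: 10.6
```

```bash
python3 -c "
from h import *
go(446,159,170)
go(568.7,-292.7,150,-90)"
```

```text
t 21.1 pos [447.4 158.8  44. ] yaw -89.5 gap 10.6 F [-0.5 -0.4  6.6] DELTA [-126.     0.6   -3.4] turn 0
t 21.1 pos [447.4 158.8  44. ] yaw -89.5 gap 10.6 F [-0.5 -0.4  6.6] DELTA [ -98.8  453.1 -121.6] turn 0.5
```

Request:
move_arm(deltas=[[[-30, 0, 0], 0], [[-80, 0, -2], 0], [[-110, 0, -3], 0], [[-105, 453, -122], 0], [[-105, 453, -122], 0], [[-105, 453, -122], 0], [[-105, 453, -122], 0], [[-105, 453, -122], 0], [[-105, 453, -122], 0], [[-105, 453, -122], 0], [[-105, 453, -122], 0], [[-105, 453, -122], 0]])

```text
time: 22.6
tool_pos: [568.5, -294.8, 155.5]
tcp_rot: [170.9, 87.9, -8.8]
ft_force: [0.3, 1.4, -1.2]
finger_gap: 10.8
```

```bash
python3 -c "
from h import *
go(568.7,-292.7,52,-90)
q,e=snap('side'); crop(q,200,70,130,110,6,'s8.png')"
```

```text
t 22.6 pos [ 568.5 -294.8  155.5] yaw -89.7 gap 10.8 F [ 0.3  1.4 -1.2] DELTA [103.5  -2.7   3.6] turn 0.3
```

View pics/s8.png

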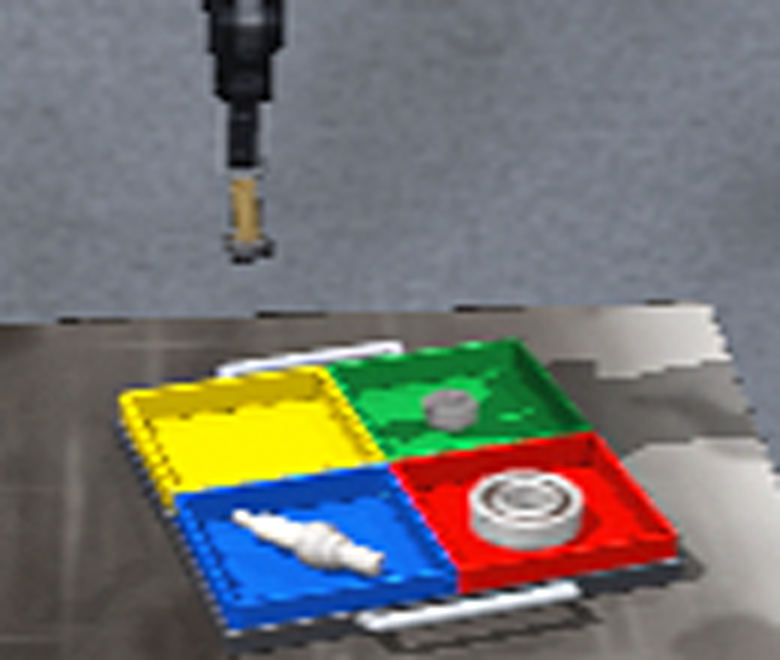

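The bolt hangs upright at crop (245,215), above yellow. Lowering it, slowly at the end.

Request:
move_arm(deltas=[[[40, -2.7, 3.5], 0], [[80, -2.7, 3.5], 0], [[95, -2.7, 3.5], 0], [[100, -2.7, 3.5], 0], [[103, -2.7, 3.5], 0], [[104, -2.7, 3.5], 0], [[104, -2.7, 3.5], 0], [[104, -2.7, 3.5], 0]])

```text
time: 23.65
tool_pos: [569.0, -291.2, 52.1]
tcp_rot: [171.5, 87.8, -8.2]
ft_force: [0.5, 0.7, -0.5]
finger_gap: 10.9
```

```bash
python3 -c "
from h import *
go(568.7,-292.7,51.5,-90)
q,e=snap('side'); crop(q,200,70,130,110,6,'s9.png')"
```

```text
t 23.65 pos [ 569.  -291.2   52.1] yaw -89.7 gap 10.9 F [ 0.5  0.7 -0.5] DELTA [0.6 1.4 0.3] turn 0.3
```

View pics/s9.png

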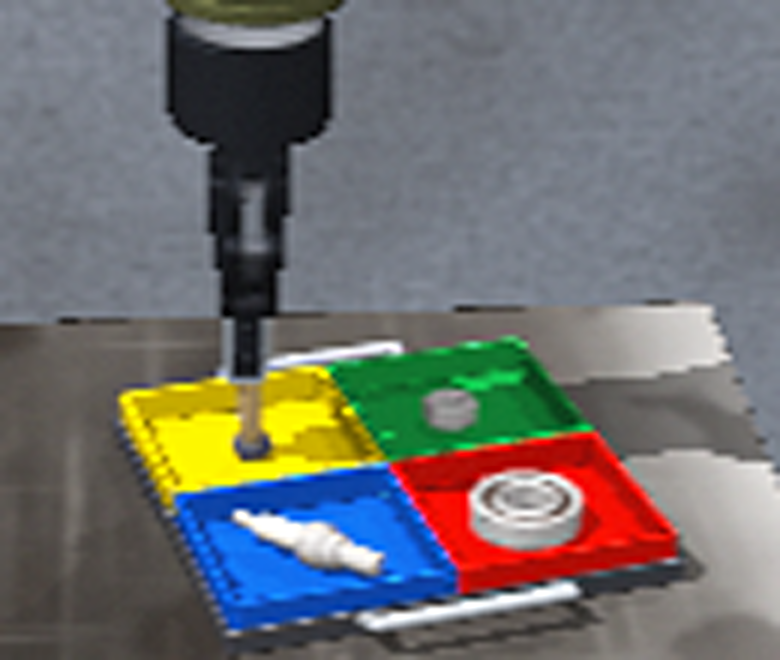

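The bolt head (252,447) is centred in yellow with no contact force yet. Lowering gently until contact.

Request:
move_arm(deltas=[[[1, 0, 0], 0], [[1.5, 0, 0], 0], [[2, 0, 0], 0], [[2, 0, 0], 0]])

```text
time: 24.2
tool_pos: [569.4, -291.3, 51.0]
tcp_rot: [171.3, 87.8, -8.3]
ft_force: [-2.1, 2.8, 7.8]
finger_gap: 10.7
```

Contact (7.8 N). Now release, letting the fingers open fully before lifting.

Request:
move_arm(deltas=[[[0, 0, 0], 0], [[0, 0, 0], 0], [[0, 0, 0], 0], [[0, 0, 0], 0], [[0, 0, 0], 0]], jaw=0)

```text
time: 24.82
tool_pos: [569.4, -291.3, 50.9]
tcp_rot: [171.3, 87.8, -8.3]
ft_force: [-0.4, 0.3, 0.6]
finger_gap: 42.5
```

Request:
move_arm(deltas=[[[-20, 0, 1], 0], [[-60, 0, 2], 0], [[-120, 0, 4], 0], [[-170, 0, 5], 0], [[-170, 200, 5], 0], [[-170, 300, 5], 0], [[-170, 300, 5], 0], [[-170, 300, 5], 0], [[-170, 300, 5], 0], [[-170, 300, 5], 0]])

```text
time: 26.08
tool_pos: [557.3, -594.0, 219.9]
tcp_rot: [173.2, 88.0, -6.7]
ft_force: [0.3, 1.0, -0.4]
finger_gap: 42.7
```

```bash
python3 -c "
from h import *
go(568.7,-292.7,51.5,-90)
q,e=snap('side'); crop(q,190,110,150,165,4,'s10.png')"
```

```text
t 26.07 pos [ 557.3 -594.   219.9] yaw -89.9 gap 42.7 F [ 0.3  1.  -0.4] DELTA [ 167.5 -302.    -6. ] turn 0.1
```

View pics/s10.png

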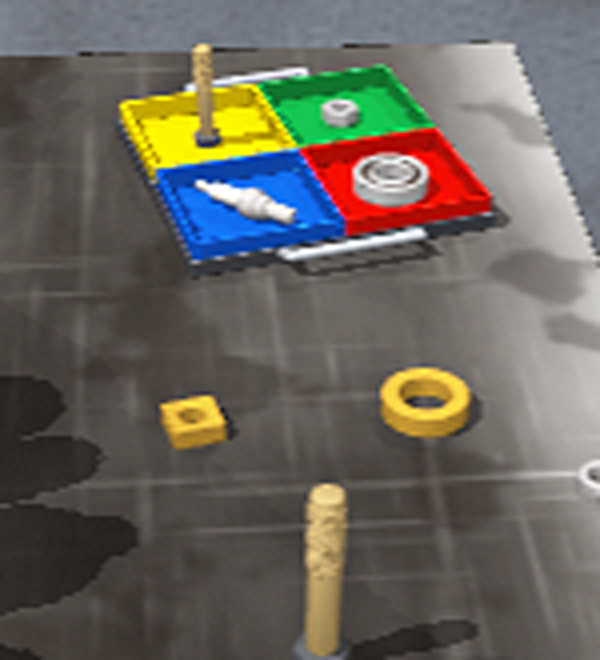

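All four parts are in their bins. The bolt stands at (205,95), the nut is in green, the plug lies in blue and the bearing in red. The brass parts and the large bolt are unmoved. Handing in.

```bash
python3 -c "
from h import *
print(r.hand_in())"
```

```text
the job is handed in; nothing more can be done
None
```

The repair kit is made up and handed in, about 26 s into the 104 s allowed. I placed the parts in the order asked:
- **Ball bearing:** flat in the red bin.
- **Spark plug:** flat in the blue bin.
- **Six-sided nut:** flat in the green bin.
- **Bolt:** standing in the yellow bin. I took the bolt that measured about 79 mm high and left the 107 mm one.

The last side picture shows all four parts inside their bins. The brass ring, the square nut and the larger bolt are where they lay, and the gripper is clear of everything. The highest force I read was about 9 N, but I only saw the values at the end of each move.

Two things were slightly off. The tool tilted by about 2° over the run, so I turned the jaws before gripping the bolt to keep it upright. The finger openings also read 1–3 mm below the parts' given sizes. Neither affected the placing.

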